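# Put the screw jacks away in order of height

### The job

Put the four screw jacks away on the low plywood shelf, each standing upright on the middle of a rubber pad of its own, in order of height: the tallest on the pad next to the blue divider, stepping down to the shortest at the other end. Set them down, do not drop or topple them, and leave the oil bottle standing where it is.

Things in the scene. Friction and masses are not known exactly. Their poses are not given: they have to be found in the camera images.
- jack_a: The shortest of four blackened-steel screw jacks (turned, round about z, loose): 45 mm high, round foot 42 mm across, a bright knurled lock ring 30 mm across whose straight sides run from 17 to 35 mm above the underside (the place to grip it), a narrower bright cap above the ring and a neck 6 mm narrower than the ring below it; about 140 g. Rigid. Stands on the bench at the start. Origin: centre of its underside; z up.
- jack_b: The second shortest of four blackened-steel screw jacks (turned, round about z, loose): 65 mm high, round foot 46 mm across, a bright knurled lock ring 34 mm across whose straight sides run from 37 to 55 mm above the underside (the place to grip it), a narrower bright cap above the ring and a neck 6 mm narrower than the ring below it; about 230 g. Rigid. Stands on the bench at the start. Origin: centre of its underside; z up.
- jack_c: The second tallest of four blackened-steel screw jacks (turned, round about z, loose): 85 mm high, round foot 50 mm across, a bright knurled lock ring 38 mm across whose straight sides run from 57 to 75 mm above the underside (the place to grip it), a narrower bright cap above the ring and a neck 6 mm narrower than the ring below it; about 360 g. Rigid. Stands on the bench at the start. Origin: centre of its underside; z up.
- jack_d: The tallest of four blackened-steel screw jacks (turned, round about z, loose): 105 mm high, round foot 54 mm across, a bright knurled lock ring 42 mm across whose straight sides run from 77 to 95 mm above the underside (the place to grip it), a narrower bright cap above the ring and a neck 6 mm narrower than the ring below it; about 520 g. Rigid. Stands on the bench at the start. Origin: centre of its underside; z up.
- pad_a: One of four equal round black rubber pads, 80 mm across and 4 mm thick, fixed in a row about 100 mm apart on a low plywood shelf (500 mm long, 140 mm deep, 30 mm high, blue edges); which letter lies where in the row changes. Origin: centre of its underside, at the height of the plywood; its top is 4 mm above. x points across the shelf (away from the robot), y along the row, z up.
- pad_b: One of four equal round black rubber pads, 80 mm across and 4 mm thick, fixed in a row about 100 mm apart on a low plywood shelf (500 mm long, 140 mm deep, 30 mm high, blue edges); which letter lies where in the row changes. Origin: centre of its underside, at the height of the plywood; its top is 4 mm above. x points across the shelf (away from the robot), y along the row, z up.
- pad_c: One of four equal round black rubber pads, 80 mm across and 4 mm thick, fixed in a row about 100 mm apart on a low plywood shelf (500 mm long, 140 mm deep, 30 mm high, blue edges); which letter lies where in the row changes. Origin: centre of its underside, at the height of the plywood; its top is 4 mm above. x points across the shelf (away from the robot), y along the row, z up.
- pad_d: One of four equal round black rubber pads, 80 mm across and 4 mm thick, fixed in a row about 100 mm apart on a low plywood shelf (500 mm long, 140 mm deep, 30 mm high, blue edges); which letter lies where in the row changes. Origin: centre of its underside, at the height of the plywood; its top is 4 mm above. x points across the shelf (away from the robot), y along the row, z up.
- divider: Fixed blue sheet-steel divider plate standing across one end of the shelf (either end), 120 mm deep across the shelf, 3 mm thick, 100 mm high, on a foot strip 30 mm wide, about 65 mm from the centre of the nearest pad. A loose block of pale timber, 45 mm high, lies at the other end of the shelf. Origin: centre of its underside, at the height of the plywood; y along the row, z up.
- oil_bottle: White plastic oil bottle with a red nozzle, 48 mm across and 112 mm high, loose, standing on the bench among the jacks. Not part of the set. Origin: centre of its underside; z up. A stepped steel clamp block (56 x 30 mm, 40 mm high) stands among them too.
Things that resemble listed ones, but are neither listed nor needed, are in the scene too. Leave any pink look-alike of the jack_a alone. What is shaped like the jack_b but orange is not meant.

How it is judged (in metres and radians):
At the end, for the whole second after the job is handed in: All four jacks stand upright (within 0.08 rad) and at rest on the shelf pads, each within 12 mm of the centre of a pad of its own; counted from the divider they run tallest, second tallest, second shortest, shortest ((horizontal distance between jack_d and pad_a below 0.012 m or horizontal distance between jack_d and pad_b below 0.012 m or horizontal distance between jack_d and pad_c below 0.012 m or horizontal distance between jack_d and pad_d below 0.012 m) and horizontal distance between jack_d and divider below 0.115 m and angle between each of jack_d, jack_c, jack_b, jack_a's own z axis and vertical below 0.08 rad and z of jack_d in the frame of divider between 0 and 0.009 m and linear speed of each of jack_d, jack_c, jack_b, jack_a below 0.02 m/s and (horizontal distance between jack_c and pad_a below 0.012 m or horizontal distance between jack_c and pad_b below 0.012 m or horizontal distance between jack_c and pad_c below 0.012 m or horizontal distance between jack_c and pad_d below 0.012 m) and horizontal distance between jack_c and divider between 0.115 and 0.215 m and z of jack_c in the frame of divider between 0 and 0.009 m and (horizontal distance between jack_b and pad_a below 0.012 m or horizontal distance between jack_b and pad_b below 0.012 m or horizontal distance between jack_b and pad_c below 0.012 m or horizontal distance between jack_b and pad_d below 0.012 m) and horizontal distance between jack_b and divider between 0.215 and 0.315 m and z of jack_b in the frame of divider between 0 and 0.009 m and (horizontal distance between jack_a and pad_a below 0.012 m or horizontal distance between jack_a and pad_b below 0.012 m or horizontal distance between jack_a and pad_c below 0.012 m or horizontal distance between jack_a and pad_d below 0.012 m) and horizontal distance between jack_a and divider between 0.315 and 0.43 m and z of jack_a in the frame of divider between 0 and 0.009 m); the robot touches nothing.
It fails at once if The shortest jack was dropped or knocked over (moving faster than 0.6 m/s with no finger touching it, or leaning more than 0.7 rad) ((linear speed of jack_a above 0.6 m/s and contact force between the fingers and jack_a below 0.05 N) or angle between jack_a's own z axis and vertical above 0.7 rad).
It fails at once if The second shortest jack was dropped or knocked over (moving faster than 0.6 m/s with no finger touching it, or leaning more than 0.7 rad) ((linear speed of jack_b above 0.6 m/s and contact force between the fingers and jack_b below 0.05 N) or angle between jack_b's own z axis and vertical above 0.7 rad).
It fails at once if The second tallest jack was dropped or knocked over (moving faster than 0.6 m/s with no finger touching it, or leaning more than 0.7 rad) ((linear speed of jack_c above 0.6 m/s and contact force between the fingers and jack_c below 0.05 N) or angle between jack_c's own z axis and vertical above 0.7 rad).
It fails at once if The tallest jack was dropped or knocked over (moving faster than 0.6 m/s with no finger touching it, or leaning more than 0.7 rad) ((linear speed of jack_d above 0.6 m/s and contact force between the fingers and jack_d below 0.05 N) or angle between jack_d's own z axis and vertical above 0.7 rad).
It fails at once if The oil bottle was shifted by more than 30 mm or tipped (distance of oil_bottle from where it was at the start of the episode above 0.03 m or angle between oil_bottle's own z axis and vertical above 0.4 rad).
It also fails if it takes over 99 s, if anything falls off the work surface, if the arm or the gripper's body presses on something with over 40 N, if the wrist force passes 120 N, or if a joint passes its speed limit or range.

### The arm

A 6-joint arm with a two-finger parallel gripper is mounted at the origin on the work surface. World frame = base frame: x ahead of the robot, y to its left, z up, the work surface at z = 0. Lengths are in m, angles in degrees, forces in N, time in s.
With the tool pointing down it reaches from about 0.325 to 0.9 m from the base axis. Payload 6.1 kg.
Tool frame: the origin (TCP) lies at the very end of the fingers, on their centre line; the grasp point (between the pads) lies 19 mm behind it (hold_point_z is the distance from the TCP to the grasp point, in m); y points along the fingers, z is the direction in which the jaws open and shut, and the axes are right-handed (so a half turn about y gives the same grasp; the last joint's range is limited). The gripper opens to 87 mm and grips with 3 to 60 N. Pads are 19 mm wide; open, the fingers measure 117 mm over their backs; the gripper's body (75 mm by 190 mm) begins 51 mm behind the grasp point.
Start: joints at [-80.564, 12.628, 87.462, -0, 79.91, -7.225], TCP at [0.179, -0.599, 0.223] pointing down, gripper open.
Joint ranges: [-170.65, 170.65], [-52.31, 119.04], [5.05, 147.46], [-71.25, 251.25], [11.57, 151.72], [-153.62, 153.62]. Speed limits (degrees/s): [147.25, 147.25, 172.46, 180, 180, 180].

### API

Orientations are given as [roll, pitch, yaw] about the fixed x, y, z axes, in that order (R = Rz(yaw) Ry(pitch) Rx(roll)).
In Python, from workcell import observe, camera, camera_model, hand_in, look_for, pinpoint, hold_point_z gives the robot as it stands. The module is installed in compiled form; this text tells all that it offers.
- The arm moves only by the tool servo_tool, never from a script. Its argument "series" is a list of rows, each a list of 5 numbers: the shift along the tool's x, y, z in cm, then the turn about the tool's y in degrees, then the opening, from 0 (shut) to 1 (fully open). In form: [[dx, dy, dz, roll, fingers], ...]. A call has exactly 10 rows; each row shifts and turns the commanded pose from where the row before left it, along the tool's axes as they then stand; what a row does not reach is not made up. A row lasts 1/8 s, in which the tool goes at most 62.5 mm and 10.7 degrees, less where a joint would pass 70% of its speed; a pose out of reach is approached as far as the arm can. A call with a gripper value outside its range is refused whole. The fingers move at their own pace and stop on an object; "newtons" is the grip in N (left out, the last holds). Time passes only in rows, so rows that do not move let the fingers close, or fill a call up. It gives the time, the measured TCP pose, the force and the opening at its end, in the units of the state.
- observe(): the state, without advancing time (a new reading comes with each control period).
- camera(name): name is "side" or "top" or "wrist"; returns (picture, depth): 480x640x3 uint8, blue, green, red; 480x640 float32, m along the optical axis (not along the pixel's ray), 0 where there is no reading.
- camera_model(name): a dict with "mtx" (3x3 intrinsics, pixels), "extrinsics" (4x4, takes a point from camera to world coordinates). Camera axes: x right, y down, z forward; pixel columns grow to the right and rows downward; lengths in m; the calibration is good to about 2 mm. A picture is of the moment at which its call begins: read the wrist's pose just before it. camera_model takes no time and is no camera call; for the wrist camera it gives the pose at the moment of the call.
- hand_in(): hands the job in, once; it reports no verdict.
Trained networks look in the newest picture that a camera, given by its name, has taken for a name from the list of things; names that differ only in an ending like _2 or _b are one class to them, and where a whole thing is asked for, a point or a joint stands for the part that bears it (a point fixed in the world has none). Each returns a list of dicts, best first, with "score" (0 to 1); they miss things now and then, are a little off and sometimes report something else, mostly with a low value. They report only what shows in the picture. A call takes as long as a camera call. They do not tell look-alikes from the thing itself.
- look_for(query, camera): "point" ([x, y, z] in m, in world coordinates, good to about 4 mm: the middle of the surface that is visible of it).
- pinpoint(query, camera): "point" ([x, y, z] in m, in world coordinates, good to about 4 mm: a listed point, or the origin of a listed thing).
The state is a dict: "clock": time; "joint_pos": joint angles; "dq": joint speeds; "effort": joint torques, N m; "position": TCP position; "orientation": TCP orientation; "ft_force": force on the tool from outside, world axes, zero at the start; "ft_torque": the same for the moment, N m; "grip_width": finger opening in m.
Only numpy, scipy, OpenCV 4.12 (cv2) and the standard library are available. Lean on these libraries where they do the work, as an engineer would, in place of code of your own. Each camera call takes 0.05 s, during which the arm holds its last target.

## Working session

There is one attempt and no reset: what is moved stays moved. The work goes in short steps, Python scripts to look and compute and a tool call to move; the robot and the scene stay as the last step left them, time stands still between calls to the robot, and variables do not carry over. Pictures are saved under pics/ and viewed, and the job is handed in when it is done.

Besides the shell and the picture viewer there is one more tool, called after "Emit:" as name(argument=value, ...) on one line, values as JSON. servo_tool: Moves the arm, as the interface text tells. Its arguments: {"type":"object","properties":{"series":{"type":"array","items":{"type":"array","items":{"type":"number"}}},"newtons":{"type":"number"}},"required":["series"]}

```bash
ls; mkdir -p pics; python3 - <<'E'
from workcell import *
import cv2
s=observe();print(s)
print(hold_point_z)
for n in ["side","top","wrist"]:
    p,d=camera(n);cv2.imwrite(f"pics/{n}0.png",p)
    m=camera_model(n);print(n,m["mtx"].round(1).tolist(),m["extrinsics"].round(4).tolist())
E
```

```text
pics
{'clock': 0.0, 'joint_pos': array([-8.05630601e+01,  1.26750152e+01,  8.75270076e+01,  7.95139890e-04,
        7.99087282e+01, -7.22517260e+00]), 'dq': array([-0.10500209, -0.06998984,  0.01465203,  0.01461163, -0.04532237,
        0.05973111]), 'effort': array([-2.24939777e-04, -4.94598734e+01, -3.87385011e+01,  6.98823924e-02,
        5.69636934e-02, -1.55188591e-04]), 'position': array([ 0.17910071, -0.59813981,  0.22142821]), 'orientation': array([-9.01097731e+01,  1.47053957e-02, -1.63338042e+02]), 'ft_force': array([ 0.02910293, -0.44492185,  0.15422052]), 'ft_torque': array([-0.02768927, -0.03368748,  0.02549843]), 'grip_width': 0.08729521193376812}
0.0187
side [[436.9, 0.0, 307.5], [0.0, 436.9, 232.5], [0.0, 0.0, 1.0]] [[-0.7927, -0.4028, 0.4576, 0.0795], [-0.6096, 0.5342, -0.5857, 0.5738], [-0.0085, -0.7432, -0.669, 0.6573], [0.0, 0.0, 0.0, 1.0]]
top [[555.9, 0.0, 320.5], [0.0, 555.9, 246.1], [0.0, 0.0, 1.0]] [[0.0259, -0.9896, 0.1416, 0.3371], [-0.9996, -0.0275, -0.0099, 0.0404], [0.0137, -0.1412, -0.9899, 1.3485], [0.0, 0.0, 0.0, 1.0]]
wrist [[378.1, 0.0, 323.3], [0.0, 378.1, 243.9], [0.0, 0.0, 1.0]] [[0.2881, -0.922, -0.2587, 0.2497], [-0.9576, -0.2776, -0.0773, -0.5772], [-0.0005, 0.27, -0.9629, 0.3838], [0.0, 0.0, 0.0, 1.0]]
```

View pics/top0.png

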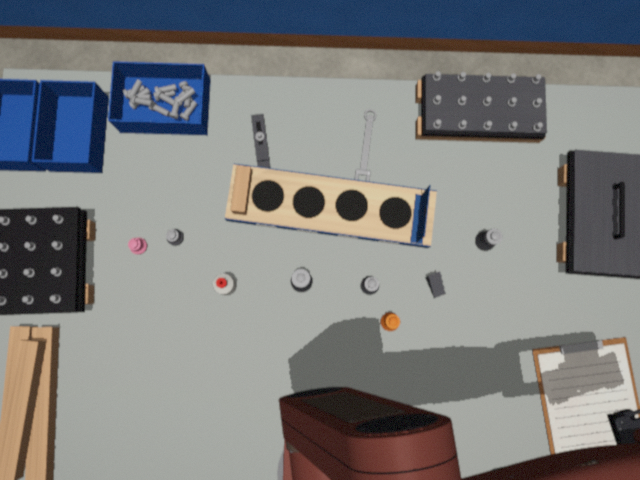

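View pics/side0.png

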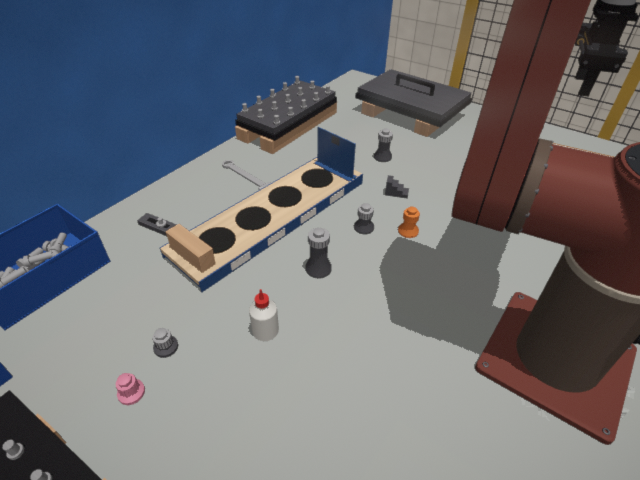

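View pics/wrist0.png

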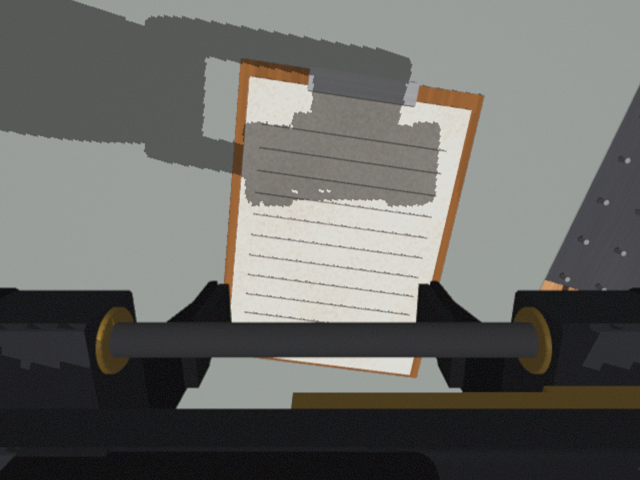

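The top view shows jacks at about (301,279), (488,238), (371,284) and (174,236). The look-alikes are pink at (137,245) and orange at (391,321), the bottle is at (224,284) and the block at (436,284). The divider is at the right end of the shelf, (424,215). Next I'll measure these.

```bash
cat > h.py <<'E'
from workcell import *
import numpy as np, cv2
def cloud(name):
    p,d=camera(name);m=camera_model(name);K=m["mtx"];T=m["extrinsics"]
    v,u=np.mgrid[0:480,0:640]
    P=np.stack([(u-K[0,2])/K[0,0]*d,(v-K[1,2])/K[1,1]*d,d],-1)@T[:3,:3].T+T[:3,3]
    P[d<=0]=np.nan
    return p,P
def axis_from(P,xy,r=0.035,zlo=0.008,zbase=0):
    m=(np.hypot(P[...,0]-xy[0],P[...,1]-xy[1])<r)&(P[...,2]>zbase+zlo)
    return P[m]
E
python3 - <<'E'
from h import *
for cam in ["top","side"]:
    p,P=cloud(cam)
    for q in ["jack_a","pad_a","divider","oil_bottle"]:
        for f in (look_for,pinpoint):
            print(cam,q,f.__name__,[(np.round(r["point"],3).tolist(),round(r["score"],2)) for r in f(q,cam)])
    if cam=="top":
        for n,(u,v) in dict(d1=(301,279),d2=(488,238),b=(371,284),a=(174,236),pink=(137,245),org=(391,321),bottle=(224,284),blk=(436,284)).items():
            c=P[v,u]; 
            Q=axis_from(P,c[:2],0.04)
            zt=np.percentile(Q[:,2],98)
            t=Q[Q[:,2]>zt-0.006]
            print(n,c.round(3),"ztop",zt.round(3),"topcent",t.mean(0).round(4),len(t), "range",Q.min(0).round(3),Q.max(0).round(3))
print(observe()["clock"])
E
```

```text
top jack_a call [([0.548, -0.368, 0.064], 0.95), ([0.437, 0.074, 0.092], 0.74), ([0.542, 0.38, 0.03], 0.72), ([0.435, -0.085, 0.057], 0.67), ([0.351, -0.137, 0.059], 0.65), ([0.515, 0.464, 0.031], 0.59)]
top jack_a call [([0.355, -0.145, 0.001], 0.87), ([0.444, 0.076, -0.002], 0.84), ([0.546, 0.383, -0.002], 0.8), ([0.52, 0.471, -0.002], 0.79), ([0.556, -0.373, -0.0], 0.68), ([0.438, -0.091, 0.004], 0.54), ([0.647, 0.158, 0.027], 0.26)]
top pad_a call [([0.619, -0.15, 0.035], 0.96), ([0.646, 0.158, 0.033], 0.95), ([0.624, -0.042, 0.032], 0.7), ([0.633, 0.063, 0.033], 0.67)]
top pad_a call [([0.635, 0.061, 0.025], 0.95), ([0.616, -0.148, 0.03], 0.89), ([0.624, -0.042, 0.03], 0.78), ([0.647, 0.158, 0.029], 0.63)]
top divider call [([0.598, -0.199, 0.05], 0.68)]
top divider call [([0.602, -0.206, 0.031], 0.61)]
top oil_bottle call []
top oil_bottle call [([0.429, 0.255, 0.001], 0.98), ([0.617, -0.151, 0.031], 0.44)]
d1 [0.439 0.07  0.107] ztop 0.108 topcent [0.4418 0.0716 0.105 ] 61 range [0.416 0.045 0.008] [0.463 0.106 0.111]
d2 [ 0.549 -0.361  0.076] ztop 0.087 topcent [ 0.5536 -0.37
[... 1002 characters left out ...]
e jack_a call [([0.555, -0.376, -0.002], 0.96), ([0.445, 0.071, -0.001], 0.88), ([0.544, 0.384, 0.0], 0.83), ([0.438, -0.092, -0.002], 0.72), ([0.357, -0.141, -0.0], 0.62), ([0.528, 0.473, 0.004], 0.55)]
side pad_a call [([0.627, -0.044, 0.035], 0.74), ([0.633, 0.061, 0.035], 0.65), ([0.612, -0.144, 0.035], 0.6)]
side pad_a call [([0.632, 0.06, 0.031], 0.96), ([0.613, -0.146, 0.03], 0.95), ([0.646, 0.158, 0.03], 0.59)]
side divider call [([0.599, -0.199, 0.077], 0.95)]
side divider call [([0.602, -0.205, 0.031], 0.74), ([0.554, -0.376, -0.001], 0.74)]
side oil_bottle call [([0.415, 0.264, 0.057], 0.72), ([0.537, 0.391, 0.027], 0.18)]
side oil_bottle call [([0.427, 0.253, -0.002], 0.89)]
1.05
```

```bash
python3 - <<'E'
from h import *
p,P=cloud("top"); m=camera_model("top");K=m["mtx"];T=m["extrinsics"]
g=cv2.cvtColor(p,cv2.COLOR_BGR2GRAY)
b=(g<50).astype(np.uint8); n,l,s,c=cv2.connectedComponentsWithStats(b[160:245,225:440])
for i in range(1,n):
    if s[i,4]>300:
        v,u=np.nonzero(l==i); v=v+160;u=u+225
        r=np.stack([(u-K[0,2])/K[0,0],(v-K[1,2])/K[1,1],np.ones(len(u))],-1)@T[:3,:3].T
        X=T[:3,3]+r*((0.034-T[2,3])/r[:,2])[:,None]
        (cx,cy),R=cv2.minEnclosingCircle(X[:,:2].astype(np.float32))
        print(s[i], X.mean(0).round(4), (cx,cy),R, "z",np.nanmedian(P[v,u,2]).round(4))
cv2.imwrite("pics/crop.png",cv2.resize(np.hstack([p[190:330,150:330],p[190:330,330:510]]),None,fx=2.2,fy=2.2,interpolation=cv2.INTER_CUBIC))
p,P=cloud("side"); 
cv2.imwrite("pics/crop2.png",cv2.resize(p[120:360,130:440],None,fx=2.4,fy=2.4,interpolation=cv2.INTER_CUBIC))
E
```

```text
[ 28  21  30  29 672] [0.6452 0.1588 0.034 ] (0.6454816460609436, 0.15907180309295654) 0.03613687679171562 z 0.0343
[ 69  28  30  29 673] [0.6328 0.0595 0.034 ] (0.632781982421875, 0.059520281851291656) 0.03597079962491989 z 0.0343
[191  29  12  52 306] [ 0.6074 -0.215   0.034 ] (0.609300971031189, -0.2144460678100586) 0.06459657847881317 z 0.0803
[112  31  30  29 673] [ 0.6277 -0.0444  0.034 ] (0.6274750232696533, -0.04443362355232239) 0.03603486344218254 z 0.0345
[155  38  30  29 673] [ 0.612 -0.15   0.034] (0.6126384735107422, -0.1499394029378891) 0.0360720232129097 z 0.0347
```

View pics/crop2.png

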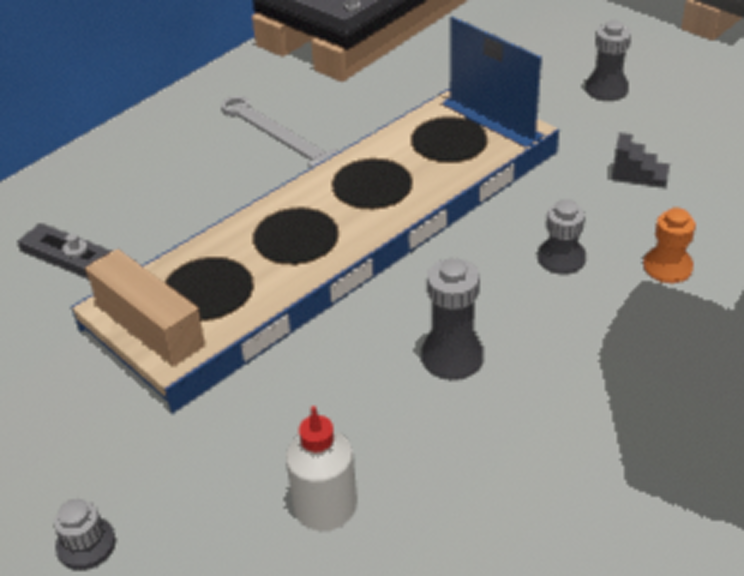

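In the crops the four steel jacks are d (452,315), c (608,60), b (563,235) and a (83,535). The orange one at (668,245) and the pink one are left alone. I'll take c first.

Emit:
servo_tool(series=[[0, 0, 0, -10.5, 1], [0, 0, 0, -10.5, 1], [0, 0, 0, -10.5, 1], [0, 0, 0, -10.5, 1], [0, 0, 0, -10.5, 1], [0, 0, 0, -10.5, 1], [0, 0, 0, -10.3, 1], [-2, 0, 3, 0, 1], [-2, 0, 4, 0, 1], [-2, 0, 4, 0, 1]], newtons=30)

```text
clock: 2.4
position: [0.2901, -0.5383, 0.2226]
orientation: [-90.0, -0.0, -90.1]
ft_force: [-0.4, 0.1, -0.5]
grip_width: 0.0871
```

Emit:
servo_tool(series=[[-2, 0, 3.2, 0, 1], [-2, 0, 3.2, 0, 1], [-2, 0, 3.2, 0, 1], [-2, 0, 3.2, 0, 1], [-2, 0.5, 3.2, 0, 1], [-2, 1, 3.2, 0, 1], [-2, 1, 3.2, 0, 1], [-2.2, 1, 3.9, 0, 1], [0, 1, 0, 0, 1], [0, 0.5, 0, 0, 1]])

```text
clock: 3.65
position: [0.5517, -0.3768, 0.1714]
orientation: [-90.1, 0.0, -90.0]
ft_force: [0.2, -0.7, -1.0]
grip_width: 0.0871
```

```bash
cat >> h.py <<'E'
def jfit(P,xy,hgt,zbase=0.0):
    """axis of jack from ring/cap top points"""
    Q=axis_from(P,xy,0.04,0.0,zbase-0.002)
    z=Q[:,2]-zbase
    t=Q[(z>hgt-0.005)&(z<hgt+0.008)]
    c,R=cv2.minEnclosingCircle(t[:,:2].astype(np.float32)) if len(t)>4 else ((0,0),0)
    return len(t), t.mean(0).round(4), np.round(c,4), round(R,4)
E
python3 - <<'E'
from h import *
s=observe();print(s["position"].round(4))
p,P=cloud("wrist");cv2.imwrite("pics/w1.png",p)
print(jfit(P,(0.554,-0.375),0.085))
print([(np.round(r["point"],3).tolist(),round(r["score"],2)) for r in pinpoint("jack_c","wrist")])
E
```

```text
[ 0.5517 -0.3768  0.1714]
(695, array([ 0.5544, -0.3743,  0.0839]), array([ 0.5542, -0.3751]), 0.0107)
[([0.554, -0.377, -0.003], 0.89)]
```

View pics/w1.png

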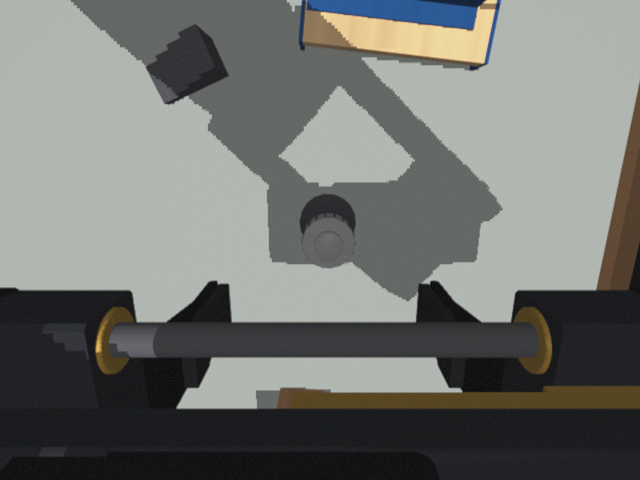

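Wrist view: jack c is centred between the fingers at (328,235), and three estimates agree on (0.554,-0.375). I'll descend and grip.

Emit:
servo_tool(series=[[-0.2, 2, 0.2, 0, 1], [0, 3, 0, 0, 1], [0, 3, 0, 0, 1], [0, 2.5, 0, 0, 1], [0, 1.6, 0, 0, 1], [0, 0, 0, 0, 0], [0, 0, 0, 0, 0], [0, 0, 0, 0, 0], [0, 0, 0, 0, 0], [0, 0, 0, 0, 0]], newtons=30)

```text
clock: 5.0
position: [0.5546, -0.3752, 0.0521]
orientation: [-90.0, -0.0, -90.0]
ft_force: [0.3, 0.0, 0.6]
grip_width: 0.045
```

Emit:
servo_tool(series=[[0, 0, 0, 0, 0], [0, 0, 0, 0, 0], [0, 0, 0, 0, 0], [0, -0.5, 0, 0, 0], [0, -1, 0, 0, 0], [0, -2, 0, 0, 0], [0, -2, 0, 0, 0], [0, -2, 0, 0, 0], [0, -1, 0, 0, 0], [0, 0, 0, 0, 0]])

```text
clock: 6.25
position: [0.5549, -0.3755, 0.1381]
orientation: [-89.9, -0.1, -90.0]
ft_force: [-0.8, -0.7, -3.3]
grip_width: 0.037
```

Emit:
servo_tool(series=[[0, -2, 0, 0, 0], [-1, -3, 0, 0, 0], [-2, -2, 0.3, 0, 0], [-3.5, 0, 0.8, 0, 0], [-4, 0, 1, 0, 0], [-4, 0, 1, 0, 0], [-4, 0, 1, 0, 0], [-4, 0, 1, 0, 0], [-4, 0, 1, 0, 0], [-3, 0, 0.7, 0, 0]])

```text
clock: 7.5
position: [0.6225, -0.077, 0.2069]
orientation: [-90.0, 0.0, -89.9]
ft_force: [-0.0, -0.1, -2.2]
grip_width: 0.0371
```

Emit:
servo_tool(series=[[-2, 0, 0.3, 0, 0], [-1.2, 0, 0.15, 0, 0], [-0.2, 2, 0, 0, 0], [0, 2.5, 0, 0, 0], [0, 2.5, 0, 0, 0], [0, 2, 0, 0, 0], [0, 1, 0, 0, 0], [0, 0.5, 0, 0, 0], [0, 0, 0, 0, 0], [0, 0, 0, 0, 0]])

```text
clock: 8.75
position: [0.6278, -0.0462, 0.1026]
orientation: [-89.9, -0.0, -90.0]
ft_force: [0.2, -0.6, -2.8]
grip_width: 0.0375
```

```bash
python3 - <<'E'
from h import *
s=observe();print(s["position"].round(4))
p,P=cloud("wrist");cv2.imwrite("pics/w2.png",p)
p,P=cloud("side");cv2.imwrite("pics/s2.png",p[60:360,130:530])
E
```

```text
[ 0.6278 -0.0462  0.1026]
```

View pics/w2.png

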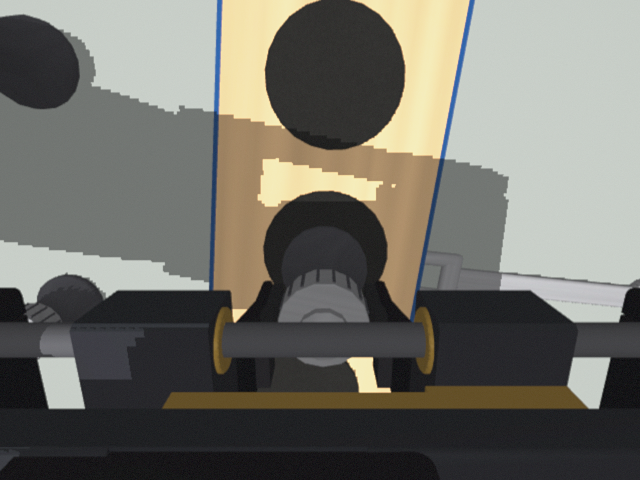

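View pics/s2.png

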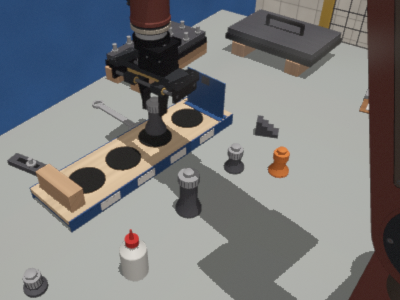

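Jack c hangs over the second pad: its foot is at (325,255) in the wrist view, inside the pad disc. I'll lower it.

Emit:
servo_tool(series=[[-0.2, 0.8, 0, 0, 0], [0, 0.4, 0, 0, 0], [0, 0.15, 0, 0, 0], [0, 0.1, 0, 0, 0], [0, 0.1, 0, 0, 0], [0, 0.1, 0, 0, 0], [0, 0, 0, 0, 0], [0, 0, 0, 0, 0], [0, 0, 0, 0, 0], [0, 0, 0, 0, 0]])

```text
clock: 10.1
position: [0.6274, -0.0441, 0.0857]
orientation: [-90.0, -0.0, -90.0]
ft_force: [-1.2, 0.6, 5.2]
grip_width: 0.0374
```

Contact: force went from -2.8 to +5.2 N at the expected height. Release and rise.

Emit:
servo_tool(series=[[0, 0, 0, 0, 1], [0, 0, 0, 0, 1], [0, 0, 0, 0, 1], [0, 0, 0, 0, 1], [0, -1, 0, 0, 1], [0, -3, 0, 0, 1], [0, -4, 0, 0, 1], [0, -3, 0, 0, 1], [0, -2, -2, 0, 1], [-1, 0, -3, 0, 1]])

```text
clock: 11.35
position: [0.5785, -0.0347, 0.2185]
orientation: [-89.7, -0.1, -90.1]
ft_force: [-1.0, 0.8, -0.2]
grip_width: 0.0871
```

```bash
cat > pads.py <<'E'
from h import *
def pads(name="top"):
    p,P=cloud(name)
    return p,P
E
python3 - <<'E'
from h import *
s=observe();print(s["position"].round(4),s["clock"])
p,P=cloud("wrist");cv2.imwrite("pics/w3.png",p)
print(jfit(P,(0.627,-0.044),0.085,0.034))
m=camera_model("wrist");K=m["mtx"];T=m["extrinsics"]
g=cv2.cvtColor(p,cv2.COLOR_BGR2GRAY)
b=((g<70)&(abs(P[...,2]-0.034)<0.006)&(P[...,0]>0.55)&(P[...,0]<0.7)).astype(np.uint8)
n,l,st,c=cv2.connectedComponentsWithStats(b)
for i in range(1,n):
    if st[i,4]>800:
        X=P[l==i][:,:2].astype(np.float32); c,R=cv2.minEnclosingCircle(X); print(st[i],np.round(c,4),round(R,4),X.mean(0))
E
```

```text
[ 0.5785 -0.0347  0.2185] 11.35
(595, array([ 0.6224, -0.041 ,  0.1163]), array([ 0.6227, -0.0416]), 0.0107)
[ 361    0   89   35 2283] [0.64   0.1477] 0.0356 [0.6399029  0.13794729]
[ 341   63   89   95 6564] [0.6282 0.0628] 0.0393 [0.6278092  0.06374465]
[ 334  186   83   80 2511] [ 0.6224 -0.0407] 0.0397 [ 0.6183525  -0.02942908]
[ 320  293   73   29 1609] [ 0.6075 -0.136 ] 0.0366 [ 0.6075991  -0.12471659]
```

View pics/w3.png

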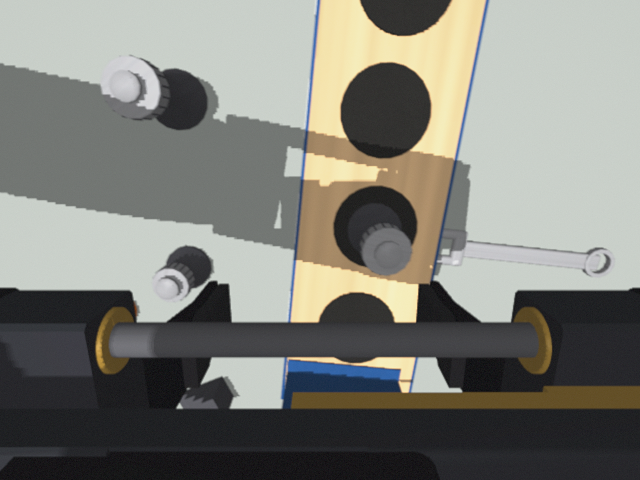

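Jack c stands on pad 2: cap axis and pad centre agree within 1 mm in the same view, (0.6227,-0.0416) and (0.6224,-0.0407). Next is d.

Emit:
servo_tool(series=[[-1.5, 0, -2, 0, 1], [-1.5, 0, -2, 0, 1], [-1.5, 0, -2, 0, 1], [-1.5, 0, -2, 0, 1], [-1.5, 1, -2, 0, 1], [-1.5, 1, -2, 0, 1], [-1.2, 1, -1, 0, 1], [-0.5, 1, -0.5, 0, 1], [0, 0.5, 0, 0, 1], [0, 0, 0, 0, 1]])

```text
clock: 12.65
position: [0.4424, 0.0727, 0.1697]
orientation: [-90.0, -0.0, -90.1]
ft_force: [-0.7, 0.9, -0.2]
grip_width: 0.0871
```

```bash
python3 - <<'E'
from h import *
s=observe();print(s["position"].round(4),s["clock"])
p,P=cloud("wrist");cv2.imwrite("pics/w4.png",p)
print(jfit(P,(0.442,0.072),0.105))
E
```

```text
[0.4424 0.0727 0.1697] 12.65
(823, array([0.4446, 0.0741, 0.1046]), array([0.4445, 0.0732]), 0.0106)
```

Emit:
servo_tool(series=[[0, 2, 0.2, 0, 1], [0, 3, 0, 0, 1], [0, 3, 0, 0, 1], [0, 1.5, 0, 0, 0.9], [0, 0.5, 0, 0, 0], [0, 0, 0, 0, 0], [0, 0, 0, 0, 0], [0, 0, 0, 0, 0], [0, 0, 0, 0, 0], [0, 0, 0, 0, 0]], newtons=35)

```text
clock: 13.95
position: [0.4446, 0.0731, 0.0707]
orientation: [-89.9, -0.0, -90.0]
ft_force: [-1.2, -0.1, 5.3]
grip_width: 0.0409
```

Emit:
servo_tool(series=[[0, 0, 0, 0, 0], [0, 0, 0, 0, 0], [0, -0.5, 0, 0, 0], [0, -1, 0, 0, 0], [0, -2, 0, 0, 0], [0, -2, 0, 0, 0], [0, -2, 0, 0, 0], [0, -2, 0, 0, 0], [0, -1, 0, 0, 0], [0, -0.5, 0, 0, 0]])

```text
clock: 15.2
position: [0.4441, 0.0731, 0.1803]
orientation: [-90.0, 0.0, -90.0]
ft_force: [-0.1, -0.3, -4.9]
grip_width: 0.0413
```

Emit:
servo_tool(series=[[1.2, 0, 0, 0, 0], [3, 0, 0, 0, 0], [4, 0, 0, 0, 0], [4, 0, 0.5, 0, 0], [4, 0, 1.5, 0, 0], [3, 0, 3, 0, 0], [2, 0, 3.5, 0, 0], [1, 0, 3.5, 0, 0], [0, 0, 3, 0, 0], [0, 0, 1.5, 0, 0]])

```text
clock: 16.45
position: [0.6093, -0.1501, 0.1781]
orientation: [-90.1, 0.0, -90.1]
ft_force: [-1.1, -0.4, -4.3]
grip_width: 0.0413
```

Emit:
servo_tool(series=[[0, 1, 0.3, 0, 0], [0, 2, 0, 0, 0], [0, 1.5, 0, 0, 0], [0, 1, 0, 0, 0], [0, 0.5, 0, 0, 0], [0, 0.2, 0, 0, 0], [0, 0, 0, 0, 0], [0, 0, 0, 0, 0], [0, 0, 0, 0, 0], [0, 0, 0, 0, 0]])

```text
clock: 17.7
position: [0.6121, -0.1491, 0.1182]
orientation: [-90.0, -0.0, -90.0]
ft_force: [-0.3, -0.0, -6.2]
grip_width: 0.0415
```

```bash
python3 - <<'E'
from h import *
s=observe();print(s["position"].round(4),s["clock"])
p,P=cloud("wrist");cv2.imwrite("pics/w5.png",p)
E
```

```text
[ 0.6121 -0.1491  0.1182] 17.7
```

View pics/w5.png

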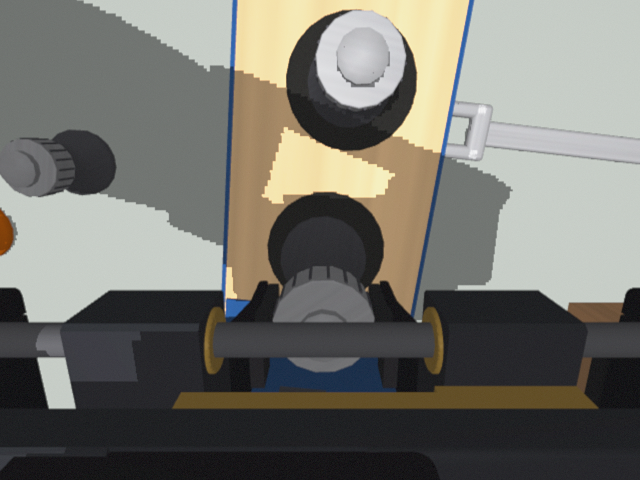

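Jack d's foot, centred near (324,245), is inside the pad at the divider. Lowering.

Emit:
servo_tool(series=[[0, 0.5, 0, 0, 0], [0, 0.4, 0, 0, 0], [0, 0.2, 0, 0, 0], [0, 0.1, 0, 0, 0], [0, 0.1, 0, 0, 0], [0, 0.1, 0, 0, 0], [0, 0, 0, 0, 0], [0, 0, 0, 0, 0], [0, 0, 0, 0, 0], [0, 0, 0, 0, 0]])

```text
clock: 19.0
position: [0.6122, -0.1492, 0.1048]
orientation: [-90.0, -0.0, -90.0]
ft_force: [-3.9, 1.2, 5.6]
grip_width: 0.0414
```

Contact confirmed (+5.6 N at the expected height). Release and rise, then go on to b.

Emit:
servo_tool(series=[[0, 0, 0, 0, 1], [0, 0, 0, 0, 1], [0, 0, 0, 0, 1], [0, 0, 0, 0, 1], [0, -1, 0, 0, 1], [0, -3, 0, 0, 1], [0, -4, 0, 0, 1], [0, -2, -1, 0, 1], [0, 0, -3, 0, 1], [-1, 0, -3, 0, 1]])

```text
clock: 20.25
position: [0.5418, -0.1395, 0.2054]
orientation: [-89.9, -0.1, -90.1]
ft_force: [-0.7, 0.0, 0.8]
grip_width: 0.087
```

```bash
python3 - <<'E'
from h import *
s=observe();print(s["position"].round(4),s["clock"])
p,P=cloud("top");cv2.imwrite("pics/t6.png",p)
for z in (0.105,):print(jfit(P,(0.613,-0.149),z,0.034))
E
```

```text
[ 0.5418 -0.1395  0.2054] 20.25
(0, array([nan, nan, nan]), array([0, 0]), 0)h.py:18: RuntimeWarning: Mean of empty slice.
  return len(t), t.mean(0).round(4), np.round(c,4), round(R,4)
  ret = um.true_divide(
```

View pics/t6.png

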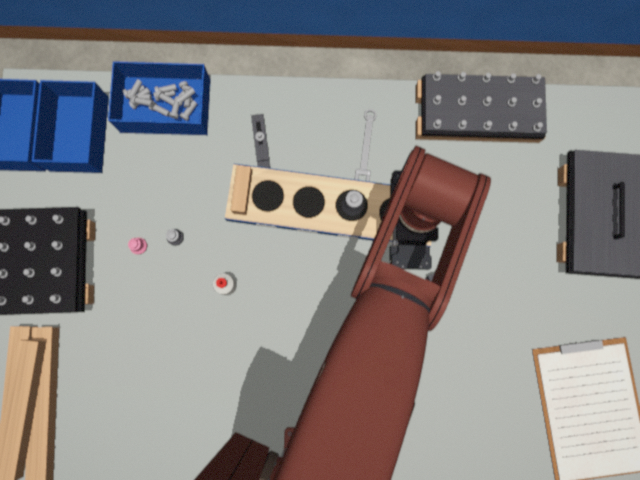

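The arm hides d in this view, so I'll check it later. On to b.

Emit:
servo_tool(series=[[-1, 0, -2, 0, 1], [-1, 0, -2.5, 0, 1], [-1, 0, -2.5, 0, 1], [-1, 0.5, -2, 0, 1], [-0.7, 1, -1.3, 0, 1], [0, 2, -0.2, 0, 1], [0, 1.5, 0, 0, 1], [0, 1, 0, 0, 1], [0, 0, 0, 0, 1], [0, 0, 0, 0, 1]])

```text
clock: 21.55
position: [0.4375, -0.0921, 0.1445]
orientation: [-90.0, -0.0, -90.0]
ft_force: [-0.1, 1.1, 0.3]
grip_width: 0.0872
```

```bash
python3 - <<'E'
from h import *
s=observe();print(s["position"].round(4),s["clock"])
p,P=cloud("wrist");cv2.imwrite("pics/w7.png",p)
print(jfit(P,(0.437,-0.092),0.065))
E
```

```text
[ 0.4375 -0.0921  0.1445] 21.55
(731, array([ 0.4384, -0.0911,  0.0644]), array([ 0.4385, -0.0919]), 0.0105)
```

View pics/w7.png

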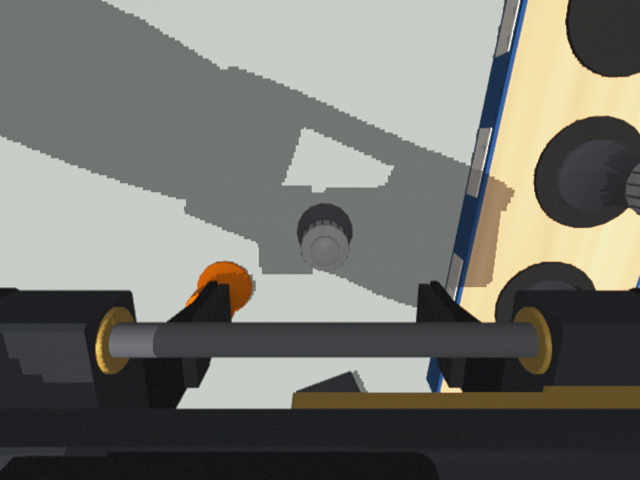

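Wrist view: steel jack b at (324,240) between the fingers, with the orange one at (225,285) outside. I'll narrow the opening a little and descend.

Emit:
servo_tool(series=[[0, 2, 0.1, 0, 0.75], [0, 3, 0, 0, 0.75], [0, 3, 0, 0, 0.75], [0, 2, 0, 0, 0.75], [0, 1, 0, 0, 0.75], [0, 0.5, 0, 0, 0], [0, 0, 0, 0, 0], [0, 0, 0, 0, 0], [0, 0, 0, 0, 0], [0, 0, 0, 0, 0]], newtons=30)

```text
clock: 22.85
position: [0.4385, -0.0921, 0.0297]
orientation: [-89.9, -0.0, -90.0]
ft_force: [-1.1, 0.2, 4.4]
grip_width: 0.033
```

Emit:
servo_tool(series=[[0, 0, 0, 0, 0], [0, 0, 0, 0, 0], [0, -0.5, 0, 0, 0], [0, -1, 0, 0, 0], [0, -2, 0, 0, 0], [0, -2, 0, 0, 0], [0, -2, 0, 0, 0], [0, -2, 0, 0, 0], [0, -1.5, 0, 0, 0], [0, -0.5, 0, 0, 0]])

```text
clock: 24.1
position: [0.4385, -0.0921, 0.1451]
orientation: [-89.9, -0.0, -90.0]
ft_force: [-0.3, -0.2, -3.3]
grip_width: 0.0329
```

Emit:
servo_tool(series=[[-1, 0, 0, 0, 0], [-3, 0, 0, 0, 0], [-4, 0, 0.8, 0, 0], [-3, 0, 2, 0, 0], [-2, 0, 3, 0, 0], [-1.2, 0, 3.5, 0, 0], [-0.7, 0, 3.5, 0, 0], [-0.3, 0, 3.3, 0, 0], [0, 0, 2.3, 0, 0], [0, 0, 1, 0, 0]])

```text
clock: 25.35
position: [0.632, 0.0606, 0.1424]
orientation: [-90.1, 0.0, -90.0]
ft_force: [0.6, 0.3, -1.5]
grip_width: 0.033
```

Emit:
servo_tool(series=[[0, 1, 0, 0, 0], [0, 2, 0, 0, 0], [0, 2, 0, 0, 0], [0, 1.5, 0, 0, 0], [0, 0.5, 0, 0, 0], [0, 0, 0, 0, 0], [0, 0, 0, 0, 0], [0, 0, 0, 0, 0], [0, 0, 0, 0, 0], [0, 0, 0, 0, 0]])

```text
clock: 26.6
position: [0.6323, 0.06, 0.0743]
orientation: [-90.0, 0.0, -90.0]
ft_force: [-0.8, 0.1, -2.8]
grip_width: 0.0334
```

```bash
python3 - <<'E'
from h import *
s=observe();print(s["position"].round(4),s["clock"])
p,P=cloud("wrist");cv2.imwrite("pics/w8.png",p)
E
```

```text
[0.6323 0.06   0.0743] 26.6
```

View pics/w8.png

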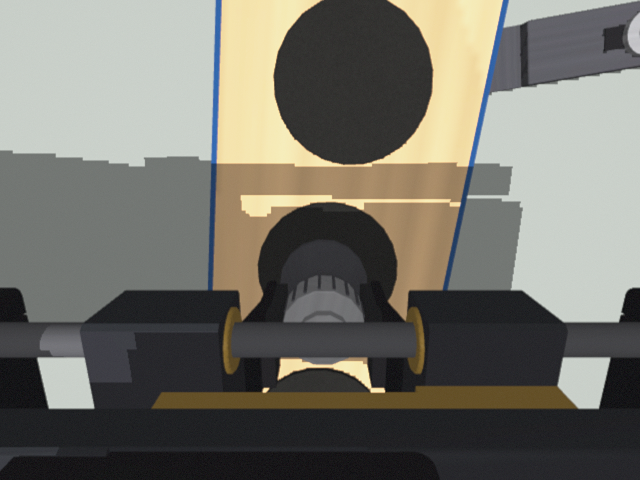

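Jack b is centred over pad 3. Lowering about 11 mm.

Emit:
servo_tool(series=[[0, 0.4, 0, 0, 0], [0, 0.3, 0, 0, 0], [0, 0.15, 0, 0, 0], [0, 0.1, 0, 0, 0], [0, 0.1, 0, 0, 0], [0, 0.05, 0, 0, 0], [0, 0, 0, 0, 0], [0, 0, 0, 0, 0], [0, 0, 0, 0, 0], [0, 0, 0, 0, 0]])

```text
clock: 27.9
position: [0.6322, 0.06, 0.0637]
orientation: [-90.0, -0.0, -90.0]
ft_force: [-4.3, 0.1, 5.8]
grip_width: 0.0329
```

Emit:
servo_tool(series=[[0, 0, 0, 0, 1], [0, 0, 0, 0, 1], [0, 0, 0, 0, 1], [0, 0, 0, 0, 1], [0, -1, 0, 0, 1], [0, -3, 0, 0, 1], [0, -4, 0, 0, 1], [0, -2, 0, 0, 1], [-2, 0, -0.5, 0, 1], [-4, 0, -1, 0, 1]])

```text
clock: 29.15
position: [0.6162, 0.1204, 0.1615]
orientation: [-90.1, 0.0, -90.2]
ft_force: [-0.3, 0.3, 0.7]
grip_width: 0.0867
```

Emit:
servo_tool(series=[[-4, 0, -1, 0, 1], [-4, 0, -1, 0, 1], [-4, 0, -1, 0, 1], [-4, 0, -1, 0, 1], [-4, 0, -1, 0, 1], [-3, 0, -1, 0, 1], [-2, 1, -1, 0, 1], [-1.3, 2, -0.4, 0, 1], [0, 1, 0, 0, 1], [0, 0, 0, 0, 1]])

```text
clock: 30.4
position: [0.5426, 0.3815, 0.1206]
orientation: [-90.2, -0.1, -90.1]
ft_force: [-0.2, 0.0, 0.4]
grip_width: 0.087
```

```bash
python3 - <<'E'
from h import *
s=observe();print(s["position"].round(4),s["clock"])
p,P=cloud("wrist");cv2.imwrite("pics/w9.png",p)
print(jfit(P,(0.542,0.383),0.045))
Q=axis_from(P,(0.543,0.383),0.03,0.0); c=np.array([0.543,0.383])
p2,P2=cloud("side")
Q=axis_from(P2,(0.543,0.383),0.03,0.002)
for z in np.arange(0.002,0.05,0.004):
    k=Q[abs(Q[:,2]-z)<0.002]; 
    if len(k): print(z.round(3),len(k),"maxr",np.percentile(np.hypot(*(k[:,:2]-c).T),[50,90]).round(4))
p,P=cloud("top")
print("d",jfit(P,(0.613,-0.149),0.105,0.034),"c",jfit(P,(0.627,-0.044),0.085,0.034),"b",jfit(P,(0.633,0.06),0.065,0.034))
E
```

```text
[0.5426 0.3815 0.1206] 30.4
(771, array([0.5448, 0.3859, 0.0455]), array([0.5449, 0.3851]), 0.0107)
0.002 74 maxr [0.0257 0.0293]
0.006 55 maxr [0.0206 0.0228]
0.01 129 maxr [0.0179 0.0209]
0.014 49 maxr [0.0142 0.0178]
0.018 10 maxr [0.014  0.0153]
0.022 25 maxr [0.0148 0.0166]
0.026 28 maxr [0.0149 0.0168]
0.03 31 maxr [0.015  0.0165]
0.034 72 maxr [0.0137 0.0161]
0.038 46 maxr [0.0118 0.0137]
0.042 32 maxr [0.01   0.0122]
0.046 86 maxr [0.007  0.0102]
d (74, array([ 0.6097, -0.1498,  0.1385]), array([ 0.6088, -0.1469]), 0.0201) c (69, array([ 0.6247, -0.045 ,  0.1187]), array([ 0.6234, -0.0438]), 0.0175) b (70, array([0.6288, 0.0598, 0.0985]), array([0.6287, 0.0621]), 0.0156)
```

View pics/w9.png

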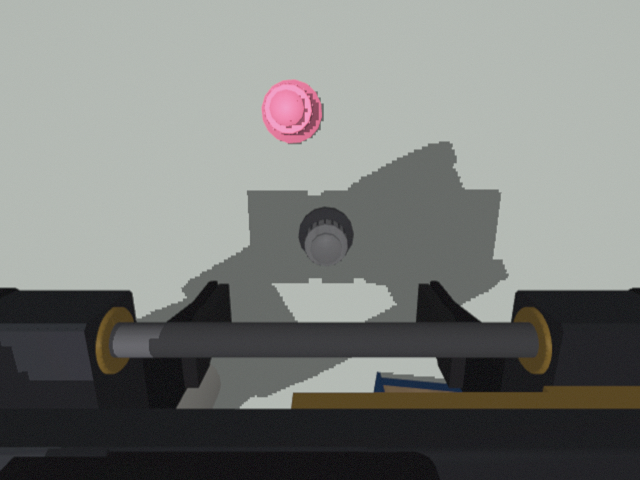

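Jack a (steel) is at (325,240) and the pink one is away at (292,110). The foot cone is about 14–17 mm in radius at z≈14 mm, so I'll keep the fingertips at z≈15 mm. I'll descend in two steps.

Emit:
servo_tool(series=[[-0.2, 2, 0.2, 0, 0.75], [0, 2, 0, 0, 0.75], [0, 2, 0, 0, 0.75], [0, 2, 0, 0, 0.75], [0, 1, 0, 0, 0.75], [0, 0.5, 0, 0, 0.75], [0, 0, 0, 0, 0.75], [0, 0, 0, 0, 0.75], [0, 0, 0, 0, 0.75], [0, 0, 0, 0, 0.75]])

```text
clock: 31.8
position: [0.5456, 0.3852, 0.0286]
orientation: [-90.0, 0.0, -90.0]
ft_force: [-0.4, -0.3, -0.3]
grip_width: 0.0648
```

Emit:
servo_tool(series=[[0, 0.8, 0, 0, 0.75], [0, 0.4, 0, 0, 0.75], [0, 0.1, 0, 0, 0.75], [0, 0, 0, 0, 0], [0, 0, 0, 0, 0], [0, 0, 0, 0, 0], [0, 0, 0, 0, 0], [0, 0, 0, 0, 0], [0, 0, 0, 0, 0], [0, 0, 0, 0, 0]], newtons=25)

```text
clock: 33.05
position: [0.5454, 0.3851, 0.0152]
orientation: [-90.0, 0.0, -90.0]
ft_force: [-0.8, -0.2, 1.5]
grip_width: 0.0292
```

Emit:
servo_tool(series=[[0, 0, 0, 0, 0], [0, 0, 0, 0, 0], [0, -0.5, 0, 0, 0], [0, -1, 0, 0, 0], [0, -2, 0, 0, 0], [0, -2, 0, 0, 0], [0, -2, 0, 0, 0], [0, -2, 0, 0, 0], [0, -2, 0, 0, 0], [0, -1, 0, 0, 0]])

```text
clock: 34.3
position: [0.546, 0.3854, 0.1422]
orientation: [-89.9, 0.1, -90.0]
ft_force: [0.0, 0.5, -1.8]
grip_width: 0.029
```

Emit:
servo_tool(series=[[1, 0, 0.3, 0, 0], [2.5, 0, 1, 0, 0], [3.5, 0, 1.5, 0, 0], [4, 0, 1.7, 0, 0], [4, 0, 1.7, 0, 0], [3.5, 0, 1.6, 0, 0], [2.5, 0, 1.3, 0, 0], [1.2, 0, 0.7, 0, 0], [0.4, 0, 0.2, 0, 0], [0, 0, 0, 0, 0]])

```text
clock: 35.55
position: [0.6448, 0.1594, 0.1396]
orientation: [-90.0, 0.0, -90.0]
ft_force: [0.6, -0.5, -1.5]
grip_width: 0.0293
```

Emit:
servo_tool(series=[[0, 1, 0, 0, 0], [0, 2, 0, 0, 0], [0, 2, 0, 0, 0], [0, 2, 0, 0, 0], [0, 0.7, 0, 0, 0], [0, 0.3, 0, 0, 0], [0, 0, 0, 0, 0], [0, 0, 0, 0, 0], [0, 0, 0, 0, 0], [0, 0, 0, 0, 0]])

```text
clock: 36.8
position: [0.6454, 0.1589, 0.0605]
orientation: [-90.0, 0.0, -90.0]
ft_force: [0.4, 0.7, -1.8]
grip_width: 0.029
```

```bash
python3 - <<'E'
from h import *
s=observe();print(s["position"].round(4),s["clock"])
p,P=cloud("wrist");cv2.imwrite("pics/w10.png",p)
E
```

```text
[0.6454 0.1589 0.0605] 36.8
```

View pics/w10.png

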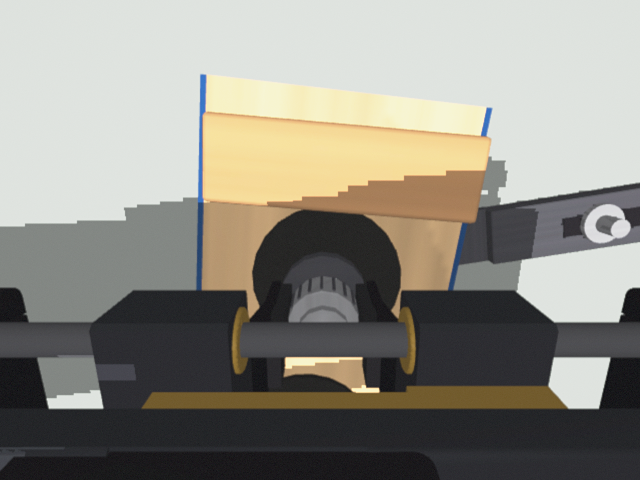

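Jack a is centred over the last pad, clear of the timber block. Target TCP z is 0.0492, so I'll lower it 11 mm.

Emit:
servo_tool(series=[[0, 0.5, 0, 0, 0], [0, 0.3, 0, 0, 0], [0, 0.15, 0, 0, 0], [0, 0.1, 0, 0, 0], [0, 0.1, 0, 0, 0], [0, 0.05, 0, 0, 0], [0, 0, 0, 0, 0], [0, 0, 0, 0, 0], [0, 0, 0, 0, 0], [0, 0, 0, 0, 0]])

```text
clock: 38.1
position: [0.6453, 0.159, 0.0491]
orientation: [-90.0, -0.0, -90.0]
ft_force: [-2.7, -1.1, 4.4]
grip_width: 0.0291
```

Emit:
servo_tool(series=[[0, 0, 0, 0, 1], [0, 0, 0, 0, 1], [0, 0, 0, 0, 1], [0, 0, 0, 0, 1], [0, -1, 0, 0, 1], [0, -3, 0, 0, 1], [0, -5, 0, 0, 1], [0, -5, 0, 0, 1], [0, -3, -1, 0, 1], [0, 0, -3, 0, 1]])

```text
clock: 39.35
position: [0.6078, 0.1591, 0.2233]
orientation: [-89.5, 0.1, -90.1]
ft_force: [0.4, -0.0, -0.8]
grip_width: 0.0873
```

Emit:
servo_tool(series=[[0, 0, -4, 0, 1], [0, 0, -4, 0, 1], [0, 0, -4, 0, 1], [0, 0, -4, 0, 1], [0, 0, -3, 0, 1], [0, 0, 0, 0, 1], [0, 0, 0, 0, 1], [0, 0, 0, 0, 1], [0, 0, 0, 0, 1], [0, 0, 0, 0, 1]])

```text
clock: 40.6
position: [0.4154, 0.159, 0.2179]
orientation: [-90.0, -0.0, -90.1]
ft_force: [0.0, 0.5, -0.4]
grip_width: 0.087
```

```bash
python3 - <<'E'
from h import *
s=observe();print(s["position"].round(4),s["clock"],s["ft_force"].round(1))
for cam in ("top","side"):
    p,P=cloud(cam);cv2.imwrite(f"pics/{cam}11.png",p)
    for q in ("jack_a","pad_a","oil_bottle","divider"):
        print(cam,q,[(np.round(r["point"],3).tolist(),round(r["score"],2)) for r in pinpoint(q,cam)])
    for n,xy,h in (("d",(0.613,-0.149),.105),("c",(0.627,-0.044),.085),("b",(0.633,0.06),.065),("a",(0.6455,0.159),.045)):
        print(n,jfit(P,xy,h,0.034))
E
```

```text
[0.4154 0.159  0.2179] 40.6 [ 0.   0.5 -0.4]
top jack_a [([0.632, 0.062, 0.04], 0.87), ([0.52, 0.472, 0.0], 0.8), ([0.351, -0.146, 0.005], 0.77), ([0.645, 0.156, 0.031], 0.7), ([0.626, -0.043, 0.034], 0.6), ([0.612, -0.147, 0.03], 0.59)]
top pad_a [([0.645, 0.16, 0.03], 0.87), ([0.619, -0.149, 0.032], 0.77), ([0.627, -0.044, 0.03], 0.76), ([0.636, 0.066, 0.029], 0.64)]
top oil_bottle []
top divider [([0.606, -0.208, 0.029], 0.67)]
d (72, array([ 0.6093, -0.1503,  0.1389]), array([ 0.6061, -0.1523]), 0.019)
c (65, array([ 0.6251, -0.0449,  0.1193]), array([ 0.6265, -0.0463]), 0.0121)
b (66, array([0.6293, 0.0595, 0.099 ]), array([0.6291, 0.0612]), 0.0119)
a (61, array([0.6417, 0.1569, 0.0788]), array([0.6403, 0.1573]), 0.0124)
side jack_a [([0.648, 0.16, 0.037], 0.88), ([0.524, 0.474, 0.005], 0.78), ([0.356, -0.143, 0.003], 0.68), ([0.633, 0.062, 0.034], 0.6), ([0.624, -0.044, 0.033], 0.54), ([0.614, -0.151, 0.031], 0.52)]
side pad_a [([0.649, 0.16, 0.032], 0.89), ([0.63, -0.045, 0.032], 0.78), ([0.637, 0.059, 0.031], 0.71), ([0.612, -0.151, 0.029], 0.51)]
side oil_bottle [([0.431, 0.256, 0.001], 0.97), ([0.615, -0.148, 0.033], 0.55), ([0.645, 0.159, 0.035], 0.54)]
side divider [([0.598, -0.202, 0.032], 0.49), ([0.613, -0.146, 0.028], 0.24)]
d (0, array([nan, nan, nan]), array([0, 0]), 0)
c (15, array([ 0.6226, -0.037 ,  0.118 ]), array([ 0.623 , -0.0397]), 0.0067)
b (59, array([0.6292, 0.0622, 0.0983]), array([0.6319, 0.0615]), 0.0117)
a (65, array([0.6429, 0.1603, 0.0787]), array([0.6459, 0.1596]), 0.0117)h.py:18: RuntimeWarning: Mean of empty slice.
  return len(t), t.mean(0).round(4), np.round(c,4), round(R,4)
  ret = um.true_divide(
```

View pics/top11.png

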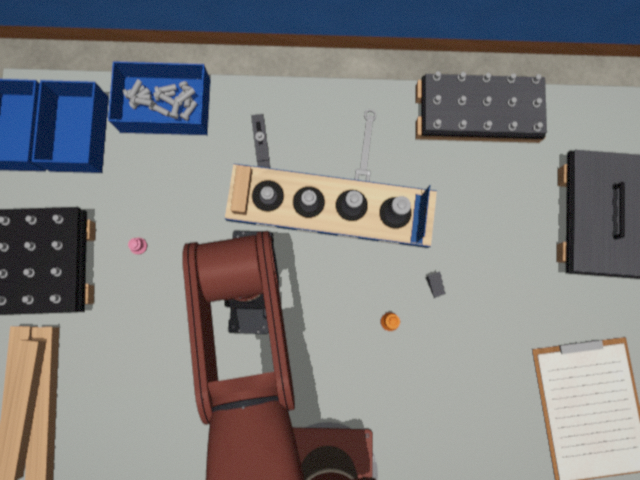

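View pics/side11.png

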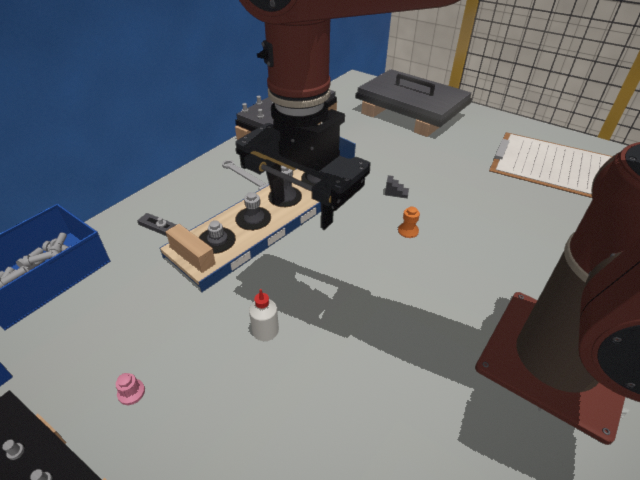

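The top view shows all four jacks upright on pads at (267,195), (309,200), (352,205) and (397,210), stepping up towards the divider. The side view shows the bottle still standing at (263,315), and the gripper is clear of everything.

```bash
python3 -c "
from workcell import *
print(hand_in())"
```

```text
the job is handed in; nothing more can be done
None
```

All four jacks are upright on their own pads: tallest (d) next to the blue divider, then c, b and a towards the timber block. The job was handed in at about 41 s of the 99 s allowed; no verdict was reported.

**Placing:** I gripped each jack by its lock ring and lowered it until the wrist force showed contact at the expected height, then released it. Each jack's contact height matched its pad top to within 1 mm.

**Last checks:**
- **Position:** the network and cap measurements put all four jacks within about 7 mm of their pad centres (limit 12 mm). Most were within 4 mm, and the tool pose at each release was within about 1 mm.
- **Bottle:** it has not moved, at (0.431, 0.256) against (0.427, 0.253) at the start. The pink and orange look-alikes were left alone.
- **Gripper:** it is open and clear of everything.

**Failed or disagreed:**
- The arm hid d from the side camera, so its cap could only be measured from the top.
- The bottle detector found nothing in the last top picture because the arm covered the bottle. I used the side view instead.
- Top-view cap centres read 2–4 mm low in x against the tool poses, which may come from the camera's slant.

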